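# Close the storage box over a jar that stands too high

### The arm

A 6-joint arm with a two-finger parallel gripper is mounted at the origin on a cart in front of the work surface, level with it; the furniture and walls round the work are solid. World frame = base frame: x ahead of the robot, y to its left, z up, the work surface at z = 0. Lengths are in m, angles in rad, forces in N, time in s.
With the tool pointing down it reaches from about 0.3 to 0.875 m from the base axis. Payload 6.4 kg.
Tool frame: the origin (TCP) lies at the very end of the fingers, on their centre line; the grasp point (between the pads) lies 19 mm behind it (ctrl.hold_point_z is the distance from the TCP to the grasp point, in m); y points along the fingers, x is the direction in which the jaws open and shut, and the axes are right-handed (so a half turn about y gives the same grasp; the last joint's range is limited). The gripper opens to 85 mm and grips with 20 to 120 N. Pads are 22 mm wide; open, the fingers measure 114 mm over their backs; the gripper's body (76 mm by 85 mm) begins 54 mm behind the grasp point. The pads swing forward as they close: fully open they stand 13 mm farther back than shut.
Start: joints at [1.093, 0.181, 1.607, -0, 1.354, -0.206], TCP at [0.154, 0.554, 0.231] pointing down, gripper open.
Joint ranges: [-2.99, 2.99], [-0.89, 2.07], [0.3, 2.58], [-1.14, 4.28], [0, 2.63], [-3.12, 3.12]. Speed limits (rad/s): [2.57, 2.57, 3.01, 3.14, 3.14, 3.14].

### API

Orientations are given as a unit quaternion [w, x, y, z].
In Python, from bench import ctrl, imaging gives the robot as it stands.
- The arm moves only by the shell command python3 -m jog 'ROWS'. ROWS is JSON, a list of rows, each a list of 3 entries, a list of its own where there are three numbers: the shift along the tool's x, y, z in cm, then the turn, a rotation vector about the tool's x, y, z in rad, then the finger opening in cm, from 0 to 8.54. A call has 1 to 12 rows; each row shifts and turns the pose as measured when the row begins, along the tool's axes as they then stand; what a row does not reach is not made up. A row lasts 1/12 s, in which the tool goes at most 41.7 mm and 7.16 degrees, less where a joint would pass 70% of its speed; a pose out of reach is approached as far as the arm can. A call is refused whole if a number of a shift passes 4.17 or a number of a turn 0.125, either way. A call with a gripper value outside its range is refused whole. The fingers move at their own pace and stop on an object; the grip force is fixed at half the most. Time passes only in rows, so rows that do not move let the fingers close. It gives the time, the measured TCP pose, the force and the opening at its end, in the units of the state.
- ctrl.get_obs(): the state, without advancing time (a new reading comes with each control period).
- imaging.camera(name): name is "scene" or "side" or "wrist"; returns a dict with "frame" (384x512x3 uint8, red, green, blue), "depth" (384x512 float32, m along the optical axis (not along the pixel's ray), 0 where there is no reading), "K" (3x3 intrinsics, pixels), "R" (3x3) and "t" (3): a world point X has camera coordinates R X + t. Camera axes: x right, y down, z forward; pixel columns grow to the right and rows downward; lengths in m; the calibration is good to about 2 mm. A picture is of the moment at which its call begins.
- ctrl.hand_in(): hands the job in, once; it reports no verdict.
The state is a dict: "time_s": time; "q": joint angles; "dq": joint speeds; "joint_efforts": joint torques, N m; "eef_pos": TCP position; "eef_rot": TCP orientation; "wrist_force": force on the tool from outside, world axes, zero at the start; "torque": the same for the moment, N m; "opening": opening from 0.0 (shut) to 1.0 (fully open).
Only numpy, scipy, OpenCV 4.12 (cv2) and the standard library are available. Lean on these libraries where they do the work, as an engineer would, in place of code of your own. Each camera call takes 0.05 s, during which the arm holds its last target. There are 200 camera calls.

### The job

The lid cannot go on the plywood storage box because the small glaze jar stands on the raised floor and sticks up above the rim. Stand the jar upright in the deep empty bay of the box, then fetch the lid from the sloping stand and put it on the box so that it sits level and fully seated, leaving the plaster mould lying on the raised floor. Do not knock over the jar, and leave the two stamps and the test tile standing on the table where they are.

Things in the scene. Friction and masses are not known exactly. Their poses are not given: they have to be found in the camera images.
- storage_box: Open plywood box fixed to the table, 132 (x) x 217 (y) x 78 mm high, walls 6 mm, inside 120 x 205. Origin: centre of its underside, z up, y lengthwise; turned a little about z. Floor on two levels, a bare step between: shallow bay from y = -26.5 mm to the +y end, floor at z = 34; deep bay from y = -26.5 to the -y end (76 mm long), floor at z = 6.
- deep_bay (a point): Centre of the deep bay's floor, in the box's frame at (0, -64.5, 6) mm; its axes are the box's.
- rim (a point): Centre of the box's mouth, at rim height (78 mm above its underside); axes are the box's. With the lid seated, its plug reaches 5 mm below the rim, which leaves 5 mm over the jar in the deep bay and 8 mm over the mould.
- lid: Loose plywood lid, 0.15 to 0.3 kg. Origin: centre of the plug's underside; z out through the handle, y lengthwise. Plug 114 x 199 mm, z = 0 to 5 mm (3 mm play all round in the box's mouth); plate 138 x 223 mm, z = 5 to 13, rests on the rim when seated, origin then 73 mm above the box's underside, x and y along the box's, either way round. Starts on the stand at 30 degrees, handle to the robot.
- lid_handle (a point): Middle of the lid's dark wooden handle, at (0, 0, 33) mm in the lid's frame; axes are the lid's. A solid bar 18 mm thick along x, 80 mm long along y, from z = 13 mm (plate) to 49 mm, edges rounded.
- lid_stand: Wooden stand fixed to the table, about 140 (x) x 200 (y) x 100 mm, whose board slopes 30 degrees: low at its -x side, high at its +x side. Origin on the table under the lid's middle. A ledge along the low edge, reaching 12 mm above the board, stops the lid from sliding; lift the lid off square to the board.
- small_jar: Loose small round glaze jar, white with a white screw lid fixed on it, 54 mm diameter, 62 mm high, body up to 51 mm and cap (52 mm diameter) above, about 0.13 to 0.25 kg. Origin at the centre of its underside, z up. It starts upright on the shallow bay's floor, in either half of that bay, its top 18 mm above the rim; at least 25 mm is free on its two sides along the box's x.
- mould: Loose white plaster block (sprig mould), 52 x 70 x 31 mm with a shallow round hollow on top, lying in the other half of the shallow bay with its long (own y) side across the box. Origin at the centre of its underside. It is low enough and stays there.
- stamp_a: Small wooden pattern stamp standing on end on the table between box and stand, 19 mm diameter, 54 mm high. Origin at the centre of its underside. A bystander.
- stamp_b: Small terracotta-brown pattern stamp standing on end on the table between box and stand, 19 mm diameter, 54 mm high. Origin at the centre of its underside. A bystander.
- tile: L-shaped glaze test tile standing on the table between box and stand, 30 x 38 x 56 mm. Origin at the centre of its underside. A bystander.
Not all that is in view belongs to the job. There is more than one size of the small_jar; the one meant has the size given above. Leave any green look-alike of the mould alone.

How it is judged:
By the outcome, as a careful person would: the job done as asked, in the order asked, and still so for the second after the job is handed in, with the robot touching nothing.
It also fails if it takes over 61 s, if anything falls off the work surface, if the arm or the gripper's body presses on something with over 40 N, if the wrist force passes 120 N, or if a joint passes its speed limit or range.

## Working session

There is one attempt and no reset: what is moved stays moved. The work goes in short steps, Python scripts to look and compute and a shell command to move; the robot and the scene stay as the last step left them, time stands still between calls to the robot, and variables do not carry over. Pictures are saved under pics/ and viewed, about 8 in all and at most 12, crops included, and the job is handed in when it is done.

```bash
mkdir -p pics; cat > h.py <<'E'
import numpy as np,cv2
from bench import ctrl,imaging
from scipy.spatial.transform import Rotation as Ro
def shot(n,tag):
    c=imaging.camera(n); np.savez(f'pics/{tag}.npz',**c)
    cv2.imwrite(f'pics/{tag}.png',c['frame'][:,:,::-1]); return c
def load(tag): return dict(np.load(f'pics/{tag}.npz'))
def pw(c,u,v):
    z=c['depth'][v,u]; p=np.linalg.inv(c['K'])@np.array([u,v,1.])*z
    return c['R'].T@(p-c['t'])
def cloud(c):
    v,u=np.mgrid[:384,:512]; z=c['depth']
    P=np.stack([u,v,np.ones_like(u)],-1)@np.linalg.inv(c['K']).T*z[...,None]
    return (P-c['t'])@c['R']
def pix(c,X):
    p=c['K']@(c['R']@np.array(X)+c['t']); return p[:2]/p[2]
def st():
    o=ctrl.get_obs(); q=o['eef_rot']; return o,np.array(o['eef_pos']),Ro.from_quat([q[1],q[2],q[3],q[0]]).as_matrix()
def rel(P,R1=None):
    o,p,R=st(); d=R.T@(np.array(P)-p)*100
    print('shift cm',d.round(2),end=' ')
    if R1 is not None: print('rotvec',Ro.from_matrix(R.T@R1).as_rotvec().round(3),end='')
    print()
E
python3 - <<'E'
from h import *
a=shot('scene','s0');b=shot('side','d0');w=shot('wrist','w0')
cv2.imwrite('pics/m0.png',np.hstack([cv2.resize(x['frame'][:,:,::-1],(400,300)) for x in(b,w)]))
o,p,R=st();print(p,R.round(3),o['time_s'],o['wrist_force'],o['opening'])
for c in(a,b,w):print((-c['R'].T@c['t']).round(3))
E
```

```text
[0.15416295 0.55351767 0.23058231] [[ 0.268 -0.001 -0.963]
 [ 0.963 -0.001  0.268]
 [-0.001 -1.     0.   ]] 0.15 [ 0.36828621 -0.54832777  0.15276614] 0.9920266649862806
[0.189 0.478 0.799]
[ 0.271 -1.077  0.59 ]
[0.077 0.575 0.373]
```

View pics/s0.png

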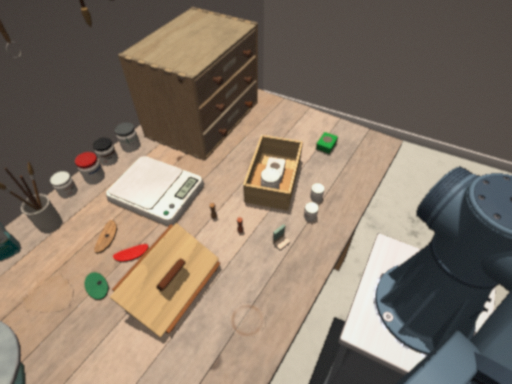

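View pics/m0.png

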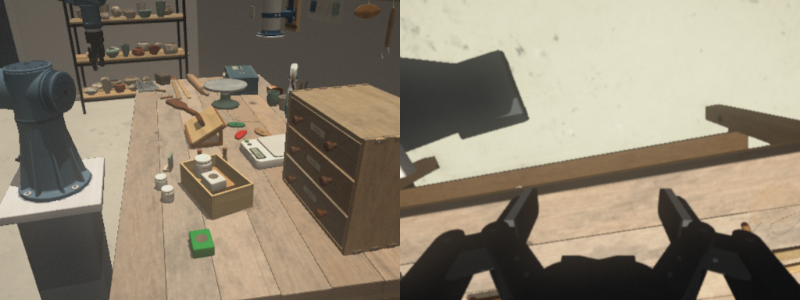

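Scene: lid on its stand at (165,280) with the handle at (172,274). Box at (273,172). Stamps at (213,211) and (240,226), tile at (280,236), scale at (155,188).

Jar candidates (scene pixels):
- White jar in the box at (272,172).
- Two small white jars on the table at (317,190) and (311,210).
- A white jar at the left, (62,182).

The jar inside the box fits the description. The mould is the white block beside it, and the green block at (327,142) is a decoy.

Next, one close crop.

```bash
python3 - <<'E'
from h import *
a=load('s0');b=load('d0')
f=cv2.resize(a['frame'][120:250,195:335,::-1],None,fx=2.8,fy=2.8,interpolation=cv2.INTER_CUBIC)
g=cv2.resize(b['frame'][180:280,190:340,::-1],(400,364),interpolation=cv2.INTER_CUBIC)[:364]
f=f[:364]
cv2.imwrite('pics/c1.png',np.hstack([f,g]))
# box from cloud
for n,c in(('s',a),('d',b)):
    P=cloud(c);X=P.reshape(-1,3);ok=(c['depth'].ravel()>0)
    box=pw(c,*( (273,172) if n=='s' else (270,240)));print(n,'pt',box.round(3))
    near=ok&(np.hypot(*(X[:,:2]-box[:2]).T)<.16)
    for lo,hi,nm in((.072,.084,'rim'),(.087,.11,'jartop'),(.06,.068,'mould')):
        s=X[near&(X[:,2]>lo)&(X[:,2]<hi)]
        if len(s)>5:
            r=cv2.minAreaRect(s[:,:2].astype(np.float32)*1000);print(nm,len(s),r,s.mean(0).round(4), np.median(s[:,2]))
E
```

```text
s pt [ 0.466 -0.146  0.096]
rim 417 ((486.9383544921875, -196.22128295898438), (132.82774353027344, 209.98114013671875), 13.656067848205566) [ 0.4743 -0.1496  0.0775] 0.07771675512506859
jartop 244 ((467.022216796875, -133.82611083984375), (52.907569885253906, 49.39716720581055), 88.4661636352539) [ 0.4671 -0.1308  0.0953] 0.09578175989682154
mould 353 ((484.3000183105469, -188.81790161132812), (131.1282958984375, 196.0614013671875), 13.669146537780762) [ 0.4813 -0.1725  0.064 ] 0.06420790078111131
d pt [ 0.468 -0.241  0.05 ]
rim 825 ((486.4045715332031, -205.33934020996094), (134.49307250976562, 221.3653106689453), 13.77664566040039) [ 0.4857 -0.2207  0.077 ] 0.07734936625225028
jartop 236 ((465.53948974609375, -137.81333923339844), (52.097747802734375, 51.12171936035156), 73.4610595703125) [ 0.4651 -0.1426  0.095 ] 0.09599413168067575
mould 882 ((485.58612060546875, -205.90882873535156), (131.3769989013672, 218.41946411132812), 13.47068977355957) [ 0.485  -0.217   0.0641] 0.06421658271518405
```

View pics/c1.png

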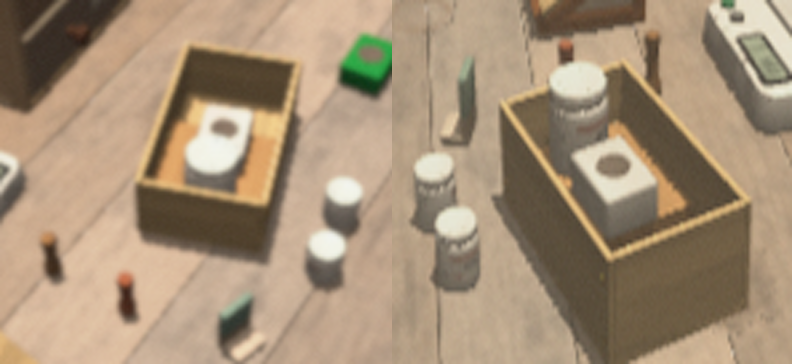

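The crop settles the choice: the white jar in the box, scene px (272,172), stands at the near end of the box. The mould is beside it, and the deep bay is at the far end. The two table jars are smaller. Next I measure the lid, the floor levels and the bystanders.

```bash
python3 - <<'E'
from h import *
a=load('s0');b=load('d0')
for uv in((288,168),(284,160),(280,180),(290,180)):print('floor',pw(a,*uv).round(3))
# side-rim corners
c=np.array([.4865,-.2045]);th=np.deg2rad(13.6);ex=np.array([np.cos(th),np.sin(th)]);ey=np.array([-ex[1],ex[0]])
for n,cc in(('s',a),('d',b)):
    X=cloud(cc).reshape(-1,3);X=X[cc['depth'].ravel()>0]
    L=np.c_[(X[:,:2]-c)@ex,(X[:,:2]-c)@ey,X[:,2]]*1000
    s=L[(abs(L[:,2]-78)<3)&(abs(L[:,0])<75)&(abs(L[:,1])<120)]
    for k in(0,1):print(n,'rim pct',np.percentile(s[:,k],[.5,1,50,99,99.5]).round(1))
    for lo,hi in((-65,-50),(50,65)):
        q=s[(s[:,0]>lo-5)&(s[:,0]<hi+5)&(abs(s[:,1])<85)]
        if len(q)>20:print(' wall',lo,len(q),np.polyfit(q[:,1],q[:,0],1).round(4))
    t=L[(L[:,2]>88)&(L[:,2]<102)&(abs(L[:,0])<60)&(abs(L[:,1])<110)]
    if len(t):print('jar',n,t[:,:2].min(0),t[:,:2].max(0))
    f=L[(abs(L[:,0])<52)&(abs(L[:,1])<95)];
    for y in range(-90,90,20):
        g=f[abs(f[:,1]-y)<10]; 
        if len(g):print(y,np.percentile(g[:,2],[2,20,50,95]).round(0))
P=cloud(a)
# lid plate plane
h=P[225:335,112:222].reshape(-1,3);h=h[h[:,2]>.03]
best=None;rng=np.random.default_rng(0)
for _ in range(400):
    q=h[rng.choice(len(h),3,False)];nn=np.cross(q[1]-q[0],q[2]-q[0]);l=np.linalg.norm(nn)
    if l<1e-6:continue
    nn/=l;m=abs((h-q[0])@nn)<.003
    if best is None or m.sum()>best.sum():best=m
q=h[best];cen=q.mean(0);nn=np.linalg.svd(q-cen)[2][2];nn*=np.sign(nn[2]);d=nn@cen
print('n',nn.round(3),'tilt',np.rad2deg(np.arccos(nn[2])),'az',np.rad2deg(np.arctan2(nn[1],nn[0])))
az=np.arctan2(nn[1],nn[0]);y=np.cross(nn,[0,0,1]);y/=np.linalg.norm(y);x=np.cross(y,nn)
hh=np.c_[h@x,h@y,h@nn-d]
pl=hh[abs(hh[:,2])<.003];r=cv2.minAreaRect(pl[:,:2].astype(np.float32)*1000);print('plate',r)
pr=np.percentile(pl[:,:2],[0.3,99.7],axis=0);print(pr,pr[1]-pr[0])
k=hh[(hh[:,2]>.02)&(hh[:,2]<.042)&(abs(hh[:,:2]-np.array(r[0])/1000).max(1)<.06)];r2=cv2.minAreaRect(k[:,:2].astype(np.float32)*1000);print('handle',len(k),r2,k[:,2].max())
pc=np.array(r[0])/1000;O=x*pc[0]+y*pc[1]+nn*(d);print('plate centre top',O.round(4),'x',x.round(3),'y',y.round(3))
for nm,uv in(('stampw',(213,206)),('stampr',(240,221)),('tile',(279,232))):print(nm,pw(a,*uv).round(3))
E
```

```text
floor [ 0.467 -0.265  0.004]
floor [ 0.471 -0.235  0.064]
floor [ 0.453 -0.17   0.047]
floor [ 0.431 -0.194  0.035]
s rim pct [-64.  -63.9   0.   67.3  67.5]
s rim pct [-107.6 -106.9   36.4  111.7  112. ]
 wall -65 88 [-2.0000e-04 -6.1168e+01]
 wall 50 88 [-2.00000e-04  6.46136e+01]
jar s [-26.89522775  45.36567015] [ 23.77409696 100.12416971]
-90 [4. 5. 6. 9.]
-70 [3. 5. 6. 8.]
-50 [4. 5. 6. 9.]
-30 [32. 35. 64. 66.]
-10 [32. 34. 61. 66.]
10 [32. 34. 62. 66.]
30 [31. 33. 35. 64.]
50 [32. 33. 35. 98.]
70 [32. 47. 95. 98.]
d rim pct [-66.9 -66.5 -16.8  65.7  65.8]
d rim pct [-110.2 -109.4  -23.8  107.9  108.3]
 wall -65 139 [-4.60000e-03 -6.37681e+01]
 wall 50 128 [-3.30000e-03  6.20889e+01]
jar d [-30.27218544  40.99915604] [21.65879385 96.06038685]
-30 [23. 30. 46. 65.]
-10 [33. 35. 63. 65.]
10 [34. 48. 64. 66.]
30 [33. 44. 64. 66.]
50 [34. 61. 77. 97.]
70 [34. 52. 89. 98.]
n [-0.499  0.026  0.866] tilt 30.000122413546404 az 177.06179273488124
plate ((494.105712890625, 258.5037536621094), (139.3675079345703, 223.0099334716797), 0.024821605533361435)
[[0.42806213 0.14853283]
 [0.56336385 0.36944636]] [0.13530172 0.22091353]
handle 307 ((494.8314208984375, 259.40533447265625), (17.984176635742188, 78.69386291503906), 0.015737351030111313) 0.039797377712965876
plate centre top [0.5467 0.2308 0.063 ] x [ 0.865 -0.044  0.5  ] y [ 0.051  0.999 -0.   ]
stampw [0.57  0.005 0.055]
stampr [0.483 0.014 0.052]
tile [ 0.378 -0.003  0.049]
```

Main measurements:

| Item | Position | Orientation |
|---|---|---|
| Box centre | ≈ (0.487, −0.204) | yaw ≈ 13.6° |
| Deep bay | far end of box | – |
| Jar | ≈ (0.467, −0.137) | – |
| Lid plate-top centre | ≈ (0.547, 0.231, 0.063) | tilt 30°, azimuth −3° |

Moving to hover over the jar.

```bash
python3 -m jog '[[[-2.9,0,-2.43],[0,0,0],7.2],[[-2.9,0,-2.43],[0,0,0],7.2],[[-2.9,0,-2.43],[0,0,0],7.2],[[-2.9,0,-2.43],[0,0,0],7.2],[[-2.9,0,-2.43],[0,0,0],7.2],[[-2.9,0,-2.43],[0,0,0],7.2],[[-2.9,0,-2.43],[0,0,0],7.2],[[-2.9,0,-2.43],[0,0,0],7.2],[[-2.9,0,-2.43],[0,0,0],7.2],[[-2.9,0,-2.43],[0,0,0],7.2],[[-2.9,0,-2.43],[0,0,0],7.2],[[-2.9,0,-2.43],[0,0,0],7.2]]'
python3 -m jog '[[[-2.9,0,-2.43],[0,0.11,0],7.2],[[0,0,0],[0,0.12,0],7.2],[[0,0,0],[0,0.12,0],7.2],[[0,0,0],[0,0.12,0],7.2],[[0,0,0],[0,0.12,0],7.2],[[0,0,0],[0,0.12,0],7.2],[[0,0,0],[0,0.12,0],7.2],[[0,0,0],[0,0.12,0],7.2],[[0,0,0],[0,0.12,0],7.2],[[0,0,0],[0,0,0],7.2]]'
cat > goal.py <<'E'
from h import *
import sys
# box-aligned downward pose at x y z
th=np.deg2rad(float(sys.argv[4]) if len(sys.argv)>4 else 13.6)
ex=[np.cos(th),np.sin(th),0];y=[0,0,-1];R1=np.c_[ex,y,np.cross(ex,y)]
o,p,R=st();print(p.round(4),o['q'],o['time_s']);rel([float(v) for v in sys.argv[1:4]],R1)
E
python3 goal.py .467 -.137 .16
```

```text
time_s: 1.15
eef_pos: [0.3437, 0.1281, 0.2268]
eef_rot: [-0.559, 0.56, 0.431, -0.433]
wrist_force: [1.2, -0.1, -0.4]
opening: 0.843
time_s: 1.98
eef_pos: [0.3624, 0.081, 0.2261]
eef_rot: [-0.702, 0.705, 0.069, -0.071]
wrist_force: [-0.3, -0.7, -0.2]
opening: 0.843
[0.3624 0.081  0.2261] [-0.09841821 -0.31175242  2.0814229  -0.00508545  1.37294139 -0.29606813] 1.9833
shift cm [  5.96   6.7  -23.4 ] rotvec [ 0.004 -0.039 -0.003]
```

```bash
python3 -m jog '[[[0.7,0.3,-3.2],[0,-0.039,0],7.2],[[0.75,0.3,-3.3],[0,0,0],7.2],[[0.75,0.5,-3.3],[0,0,0],7.2],[[0.75,0.5,-3.3],[0,0,0],7.2],[[0.75,0.5,-3.3],[0,0,0],7.2],[[0.75,0.5,-3.3],[0,0,0],7.2],[[0.75,0.5,-3.3],[0,0,0],7.2],[[0.0,0,0],[0,0,0],7.2]]'
python3 goal.py .467 -.137 .16
python3 - <<'E'
from h import *
w=shot('wrist','w1')
X=cloud(w).reshape(-1,3);X=X[w['depth'].ravel()>0]
c=np.array([.487,-.204]);th=np.deg2rad(13.6);ex=np.array([np.cos(th),np.sin(th)]);ey=np.array([-ex[1],ex[0]])
L=np.c_[(X[:,:2]-c)@ex,(X[:,:2]-c)@ey,X[:,2]]*1000
near=(abs(L[:,0])<80)&(abs(L[:,1])<125)
s=L[near&(abs(L[:,2]-78)<2)]
for k in(0,1):print(len(s),'rim',np.percentile(s[:,k],[.5,1,99,99.5]).round(1))
for sg in(-1,1):
    q=s[(sg*s[:,0]>52)&(abs(s[:,1])<95)]
    if len(q)>20:print('wall',sg,len(q),np.polyfit(q[:,1],q[:,0],1).round(4))
t=L[near&(abs(L[:,2]-96)<3)&(abs(L[:,0])<45)];r=cv2.minEnclosingCircle(t[:,:2].astype(np.float32));print('jar',len(t),r)
E
```

```text
time_s: 2.65
eef_pos: [0.4731, -0.1365, 0.1942]
eef_rot: [-0.698, 0.702, 0.099, -0.098]
wrist_force: [-1.2, 0.3, -0.7]
opening: 0.841
[ 0.4731 -0.1365  0.1942] [-0.52050998  0.03006961  1.85058883 -0.00316611  1.25708302 -0.80020667] 2.65
shift cm [-0.6   3.42  0.14] rotvec [0.005 0.043 0.001]
3024 rim [-65.  -64.9  66.2  66.3]
3024 rim [-108.7 -108.3  107.4  107.5]
wall -1 782 [-1.40000e-03 -6.19334e+01]
wall 1 824 [5.00000e-04 6.32623e+01]
jar 2220 ((-2.6755011081695557, 69.48435974121094), 26.48439598083496)
```

View pics/w1.png

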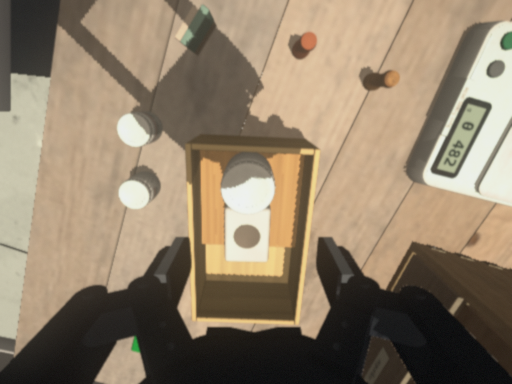

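The wrist view confirms the jar at (248,183), the mould at (246,233) and the empty deep bay at (247,298). The box centre refines to (0.4878, −0.2044) and the jar to (0.4681, −0.1371).

```bash
python3 -m jog '[[[-0.49,0,0.12],[0,0.043,0],7.2],[[0,1.5,0],[0,0,0],7.2],[[0,1.5,0],[0,0,0],7.2],[[0,0,0],[0,0,0],7.2]]'
python3 goal.py .4681 -.1371 .055
```

```text
time_s: 3.03
eef_pos: [0.4656, -0.1329, 0.1633]
eef_rot: [-0.701, 0.702, 0.086, -0.087]
wrist_force: [-0.4, 1.0, -1.4]
opening: 0.838
[ 0.4656 -0.1329  0.1633] [-5.22971630e-01  5.22845251e-02  1.89537571e+00 -1.28767161e-03
  1.19425611e+00 -7.68662101e-01] 3.0333
shift cm [ 0.15 10.83 -0.46] rotvec [ 0.001  0.009 -0.001]
```

```bash
python3 -m jog '[[[0.15,1,-0.46],[0,0.009,0],7.2],[[0,1,0],[0,0,0],7.2],[[0,0,0],[0,0,0],7.2]]'
python3 goal.py .4681 -.1371 .055
```

```text
time_s: 3.28
eef_pos: [0.4682, -0.1355, 0.1429]
eef_rot: [-0.702, 0.702, 0.085, -0.086]
wrist_force: [-0.3, 0.7, 0.4]
opening: 0.842
[ 0.4682 -0.1355  0.1429] [-5.25264996e-01  8.71054649e-02  1.90428339e+00 -9.59604772e-04
  1.14985360e+00 -7.67177661e-01] 3.2833
shift cm [-0.04  8.79 -0.15] rotvec [ 0.001  0.005 -0.   ]
```

```bash
python3 -m jog '[[[-0.04,1.8,-0.15],[0,0.005,0],7.2],[[0,1.8,0],[0,0,0],7.2],[[0,1.8,0],[0,0,0],7.2],[[0,1.8,0],[0,0,0],7.2],[[0,1.5,0],[0,0,0],7.2],[[0,0,0],[0,0,0],7.2]]'
python3 goal.py .4681 -.1371 .055
```

```text
time_s: 3.78
eef_pos: [0.4711, -0.1374, 0.0557]
eef_rot: [-0.7, 0.704, 0.087, -0.084]
wrist_force: [-0.2, 0.1, -0.0]
opening: 0.84
[ 0.4711 -0.1374  0.0557] [-5.25814649e-01  2.34314253e-01  1.94716123e+00 -7.11292745e-04
  9.53222933e-01 -7.67653734e-01] 3.7833
shift cm [-0.28  0.06  0.1 ] rotvec [0.005 0.005 0.005]
```

Centre on the jar and close.

```bash
python3 -m jog '[[[-0.28,0,0.1],[0.005,0.005,0.005],7.2],[[0,0,0],[0,0,0],6.2],[[0,0,0],[0,0,0],5.0],[[0,0,0],[0,0,0],4.5],[[0,0,0],[0,0,0],4.5],[[0,0,0],[0,0,0],4.5],[[0,0,0],[0,0,0],4.5],[[0,0,0],[0,0,0],4.5]]'
python3 goal.py .4681 -.1371 .055
```

```text
time_s: 4.45
eef_pos: [0.4703, -0.1379, 0.0601]
eef_rot: [-0.701, 0.703, 0.085, -0.083]
wrist_force: [0.2, 0.2, -2.0]
opening: 0.599
[ 0.4703 -0.1379  0.0601] [-5.27801930e-01  2.26067430e-01  1.94562164e+00 -4.54241824e-04
  9.65289051e-01 -7.66001663e-01] 4.45
shift cm [-0.19  0.51  0.13] rotvec [0.003 0.001 0.003]
```

```bash
python3 -m jog '[[[0,-0.8,0],[0,0,0],4.5],[[0,-1.2,0],[0,0,0],4.5],[[0,-1.4,0],[0,0,0],4.5],[[0,-1.4,0],[0,0,0],4.5],[[0,0,0],[0,0,0],4.5]]'
python3 goal.py .503 -.2671 .11
python3 - <<'E'
from h import *
b=shot('side','d2');w=shot('wrist','w2')
cv2.imwrite('pics/m2.png',np.hstack([cv2.resize(b['frame'][150:290,200:350,::-1],(400,373)),cv2.resize(w['frame'][100:380,100:400,::-1],(400,373))]))
E
```

```text
time_s: 4.87
eef_pos: [0.4688, -0.1371, 0.1105]
eef_rot: [-0.702, 0.702, 0.084, -0.084]
wrist_force: [0.6, -0.2, -1.5]
opening: 0.599
[ 0.4688 -0.1371  0.1105] [-5.27816610e-01  1.38360930e-01  1.92357369e+00 -3.93918529e-04
  1.07879711e+00 -7.66066677e-01] 4.8667
shift cm [  0.25   0.06 -13.44] rotvec [0.001 0.001 0.   ]
```

View pics/m2.png

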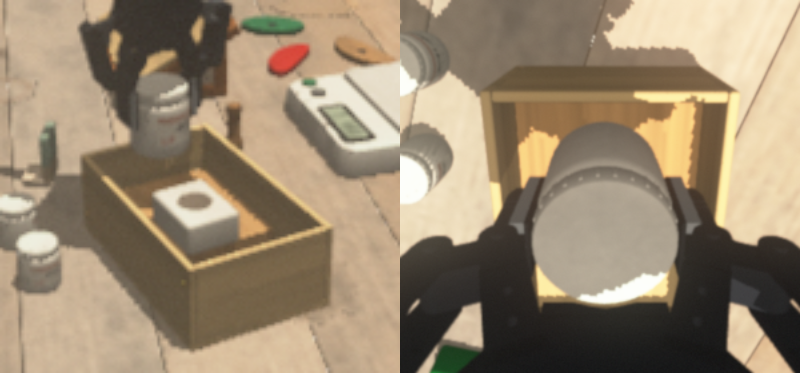

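The jar is held upright, its bottom at about z = 0.084, clear of the mould. Carrying it to the deep bay.

```bash
python3 -m jog '[[[0.1,0,-1.2],[0,0,0],4.5],[[0.1,0,-2.2],[0,0,0],4.5],[[0.05,0,-2.6],[0,0,0],4.5],[[0,0,-2.6],[0,0,0],4.5],[[0,0,-2.4],[0,0,0],4.5],[[0,0,-1.4],[0,0,0],4.5],[[0,0,-0.5],[0,0,0],4.5],[[0,0,0],[0,0,0],4.5]]'
python3 goal.py .503 -.2671 .034
```

```text
time_s: 5.63
eef_pos: [0.4985, -0.2685, 0.0991]
eef_rot: [0.705, -0.699, -0.081, 0.088]
wrist_force: [0.2, -0.7, -1.7]
opening: 0.598
[ 0.4985 -0.2685  0.0991] [-0.702406    0.32317641  1.72161009 -0.00258339  1.10918491 -0.94156289] 5.6333
shift cm [ 0.53  6.51 -0.02] rotvec [-0.009  0.003 -0.009]
```

```bash
python3 -m jog '[[[0.53,0,0],[-0.009,0.003,-0.009],4.5],[[0,1.2,0],[0,0,0],4.5],[[0,1.4,0],[0,0,0],4.5],[[0,1.2,0],[0,0,0],4.5],[[0,0.9,0],[0,0,0],4.5],[[0,0.5,0],[0,0,0],4.5],[[0,0,0],[0,0,0],4.5]]'
python3 goal.py .503 -.2671 .032
```

```text
time_s: 6.22
eef_pos: [0.5019, -0.2614, 0.0394]
eef_rot: [0.703, -0.701, -0.084, 0.086]
wrist_force: [-0.1, -0.8, -1.2]
opening: 0.597
[ 0.5019 -0.2614  0.0394] [-6.90138989e-01  4.09997139e-01  1.74988562e+00  7.82639989e-04
  9.86338388e-01 -9.30924369e-01] 6.2167
shift cm [-0.03  0.74 -0.59] rotvec [-0.004  0.003 -0.002]
```

```bash
python3 -m jog '[[[0,0,-0.6],[-0.004,0.003,-0.002],4.5],[[0,0.3,0],[0,0,0],4.5],[[0,0.2,0],[0,0,0],4.5],[[0,0,0],[0,0,0],4.5]]'
python3 goal.py .503 -.2671 .032
```

```text
time_s: 6.55
eef_pos: [0.504, -0.2675, 0.0344]
eef_rot: [-0.702, 0.702, 0.084, -0.084]
wrist_force: [1.2, 0.3, -2.2]
opening: 0.602
[ 0.504  -0.2675  0.0344] [-6.95832573e-01  4.23878917e-01  1.74285361e+00 -2.60448215e-04
  9.73969854e-01 -9.33596181e-01] 6.55
shift cm [-0.09  0.24  0.07] rotvec [0.001 0.001 0.   ]
```

```bash
python3 -m jog '[[[0,0.15,0],[0,0,0],4.5],[[0,0.1,0],[0,0,0],4.5],[[0,0.1,0],[0,0,0],4.5],[[0,0,0],[0,0,0],4.5]]'
python3 goal.py .503 -.2671 .032
```

```text
time_s: 6.88
eef_pos: [0.5048, -0.2684, 0.0318]
eef_rot: [-0.701, 0.703, 0.085, -0.083]
wrist_force: [-0.5, 0.2, -1.1]
opening: 0.602
[ 0.5048 -0.2684  0.0318] [-6.96192120e-01  4.28784785e-01  1.74244923e+00 -1.90508615e-04
  9.67008656e-01 -9.33568777e-01] 6.8833
shift cm [-0.14 -0.02  0.17] rotvec [0.003 0.    0.002]
```

```bash
python3 -m jog '[[[-0.1,0.1,0.1],[0.003,0,0.002],4.5],[[0,0.1,0],[0,0,0],4.5],[[0,0,0],[0,0,0],4.5]]'
python3 goal.py .503 -.2671 .032
```

```text
time_s: 7.13
eef_pos: [0.5036, -0.2677, 0.0299]
eef_rot: [0.702, -0.702, -0.084, 0.084]
wrist_force: [0.7, -0.2, -1.8]
opening: 0.601
[ 0.5036 -0.2677  0.0299] [-6.96706601e-01  4.31451890e-01  1.74359596e+00  4.98204098e-05
  9.66720785e-01 -9.34222486e-01] 7.1333
shift cm [-0.04 -0.21  0.07] rotvec [-0.  0. -0.]
```

```bash
python3 -m jog '[[[0,0.12,0],[0,0,0],4.5],[[0,0.1,0],[0,0,0],4.5]]'; python3 -m jog '[[[0,0.1,0],[0,0,0],4.5],[[0,0.0,0],[0,0,0],4.5]]'
python3 - <<'E'
from h import *
b=shot('wrist','w3');s=shot('scene','s3')
cv2.imwrite('pics/m3.png',np.hstack([cv2.resize(s['frame'][110:230,215:335,::-1],(400,373)),cv2.resize(b['frame'][100:380,100:400,::-1],(400,373))]))
P=cloud(b);
X=P.reshape(-1,3);m=(np.hypot(X[:,0]-.504,X[:,1]+.268)<.022)&(X[:,2]>.05)&(X[:,2]<.1);print(np.percentile(X[m,2],[5,20,50,80,95]),m.sum())
E
```

```text
time_s: 7.3
eef_pos: [0.5038, -0.268, 0.0294]
eef_rot: [-0.702, 0.702, 0.084, -0.084]
wrist_force: [-5.0, 2.9, 12.4]
opening: 0.601
time_s: 7.47
eef_pos: [0.5039, -0.268, 0.0299]
eef_rot: [-0.702, 0.702, 0.084, -0.084]
wrist_force: [-0.2, -0.5, -2.3]
opening: 0.6
[0.06674341 0.06719966 0.06768138 0.06820962 0.06873018] 5951
```

View pics/m3.png

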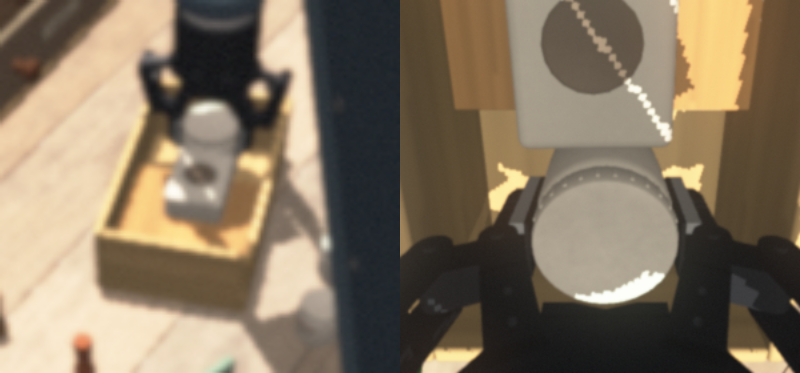

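Contact was felt (12 N) and the jar top is at 0.068, so it stands on the deep floor. Release and lift.

```bash
python3 -m jog '[[[0,0,0],[0,0,0],5.6],[[0,0,0],[0,0,0],6.4],[[0,0,0],[0,0,0],7],[[0,0,0],[0,0,0],7],[[0,-1,0],[0,0,0],7],[[0,-2,0],[0,0,0],7],[[0,-3,0],[0,0,0],7],[[0,-3.5,0],[0,0,0],7],[[0,-3.5,0],[0,0,0],7],[[0,-3.5,0],[0,0,0],7],[[0,0,0],[0,0,0],7]]'
cat > lid.py <<'E'
from h import *
import sys
# lid frame on stand: plate top centre & axes -> tool pose over handle. arg: height of TCP above plate top (m)
O=np.array([.5467,.2308,.063]);x=np.array([.865,-.044,.5]);n=np.array([-.499,.026,.866]);y=np.cross(n,x)
ht=float(sys.argv[1]);R1=np.c_[x,-n,np.cross(x,-n)]
o,p,R=st();print(p.round(4),np.round(o['q'],2),o['time_s']);print('goal',O+n*ht);rel(O+n*ht,R1)
E
python3 lid.py .15
python3 - <<'E'
from h import *
w=shot('wrist','w4')
X=cloud(w).reshape(-1,3);X=X[w['depth'].ravel()>0]
c=np.array([.4878,-.2044]);th=np.deg2rad(13.6);ex=np.array([np.cos(th),np.sin(th)]);ey=np.array([-ex[1],ex[0]])
L=np.c_[(X[:,:2]-c)@ex,(X[:,:2]-c)@ey,X[:,2]]*1000
t=L[(abs(L[:,2]-67)<4)&(abs(L[:,0])<45)&(L[:,1]<-33)&(L[:,1]>-98)];print(len(t),cv2.minEnclosingCircle(t[:,:2].astype(np.float32)),t[:,2].mean())
E
```

```text
time_s: 8.48
eef_pos: [0.5026, -0.2671, 0.2028]
eef_rot: [0.703, -0.701, -0.083, 0.085]
wrist_force: [0.5, -0.7, 0.9]
opening: 0.82
[ 0.5026 -0.2671  0.2028] [-0.7   0.2   1.65 -0.    1.3  -0.93] 8.4833
goal [0.47185 0.2347  0.1929 ]
shift cm [ 8.83  1.14 49.48] rotvec [-0.079  0.281 -0.523]
1754 ((0.6505010724067688, -65.57846069335938), 26.653438568115234) 67.30298990490702
```

The jar stands centred in the deep bay: local (0.7, −65.6) mm, top at 0.067. Now the lid.

```bash
python3 -m jog '[[[0.6,-0.2,3],[0,0,0],6],[[0.73,0,4],[0,0,0],6],[[0.73,0,4],[0,0,0],6],[[0.73,0,4],[0,0,0],6],[[0.73,0,4],[0,0,0],6],[[0.73,0,4],[0,0,0],6],[[0.73,0,4],[0,0,0],6],[[0.73,0,4],[0,0,0],6],[[0.73,0,4],[0,0,0],6],[[0.73,0,4],[0,0,0],6],[[0.73,0,4],[0,0,0],6],[[0.73,0,3],[0,0,0],6]]'
python3 -m jog '[[[0,0,0],[-0.013,0.047,-0.087],6],[[0,0,0],[-0.013,0.047,-0.087],6],[[0,0,0],[-0.013,0.047,-0.087],6],[[0,0,0],[-0.013,0.047,-0.087],6],[[0,0,0],[-0.013,0.047,-0.087],6],[[0,0,0],[-0.013,0.047,-0.087],6],[[0,0,0],[0,0,0],6]]'
python3 lid.py .15
```

```text
time_s: 9.53
eef_pos: [0.4723, 0.208, 0.1986]
eef_rot: [0.704, -0.702, -0.075, 0.083]
wrist_force: [1.3, 0.5, -0.2]
opening: 0.703
time_s: 10.12
eef_pos: [0.4663, 0.2157, 0.1896]
eef_rot: [-0.679, 0.687, 0.159, 0.205]
wrist_force: [-1.0, -1.1, -1.8]
opening: 0.703
[0.4663 0.2157 0.1896] [ 0.32 -0.18  2.15 -0.29  0.7   0.56] 10.1167
goal [0.47185 0.2347  0.1929 ]
shift cm [ 0.54 -0.06  1.93] rotvec [ 0.003 -0.016 -0.002]
```

```bash
python3 -m jog '[[[0.54,0,1.93],[0.003,-0.016,-0.002],6],[[0,0,0],[0,0,0],6]]'; python3 lid.py .15
python3 - <<'E'
from h import *
w=shot('wrist','w5')
h=cloud(w)[w['depth']>0]
O=np.array([.5467,.2308,.063]);x=np.array([.865,-.044,.5]);n=np.array([-.499,.026,.866]);y=np.cross(n,x)
L=(h-O)@np.c_[x,y,n]*1000
pl=L[(abs(L[:,2])<5)&(abs(L[:,0])<80)&(abs(L[:,1])<125)]
A=np.c_[pl[:,:2],np.ones(len(pl))];print('plane',np.linalg.lstsq(A,pl[:,2],rcond=None)[0].round(4))
print('plate ext',np.percentile(pl[:,:2],[.3,99.7],axis=0))
k=L[(L[:,2]>28)&(L[:,2]<42)&(abs(L[:,0])<30)&(abs(L[:,1])<55)]
print('handle',len(k),cv2.minAreaRect(k[:,:2].astype(np.float32)),np.percentile(k[:,2],95))
E
```

```text
time_s: 10.28
eef_pos: [0.4701, 0.2348, 0.1909]
eef_rot: [-0.678, 0.689, 0.165, 0.196]
wrist_force: [0.7, -0.3, 0.7]
opening: 0.701
[0.4701 0.2348 0.1909] [ 0.36 -0.14  2.11 -0.31  0.71  0.59] 10.2833
goal [0.47185 0.2347  0.1929 ]
shift cm [ 0.25 -0.09  0.  ] rotvec [ 0.     0.006 -0.006]
plane [ 2.80e-03 -2.00e-04 -5.31e-01]
plate ext [[ -77.69171639 -112.52621615]
 [  68.47905555  108.08464748]]
handle 1312 ((0.3920907974243164, -1.8568000793457031), (78.67040252685547, 17.787498474121094), 89.9432144165039) 36.3351900713351
```

View pics/w5.png

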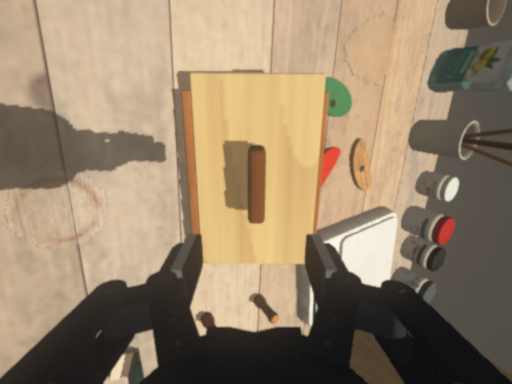

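The lid's handle is at px (257,184), bar centre only 0.4/−1.9 mm off the estimate. Descend along the board normal.

```bash
sed -i 's/O=np.array(\[.5467,.2308,.063\])/O=np.array([.547,.229,.063])/' lid.py
python3 -m jog '[[[0.25,1.5,-0.2],[0,0.006,-0.006],6],[[0,2,0],[0,0,0],6],[[0,2,0],[0,0,0],6],[[0,2,0],[0,0,0],6],[[0,1,0],[0,0,0],6],[[0,0,0],[0,0,0],6]]'; python3 lid.py .008
```

```text
time_s: 10.83
eef_pos: [0.518, 0.2261, 0.1155]
eef_rot: [-0.677, 0.69, 0.163, 0.195]
wrist_force: [-0.6, -0.7, -0.2]
opening: 0.703
[0.518  0.2261 0.1155] [ 0.3   0.08  2.08 -0.35  0.52  0.61] 10.8333
goal [0.543008 0.229208 0.069928]
shift cm [-0.07  5.19  0.47] rotvec [ 0.004  0.005 -0.01 ]
```

```bash
python3 -m jog '[[[-0.07,1.2,0.47],[0.004,0.005,-0.01],6],[[0,1.2,0],[0,0,0],6],[[0,1.0,0],[0,0,0],6],[[0,0.7,0],[0,0,0],6],[[0,0,0],[0,0,0],6]]'; python3 lid.py .008
```

```text
time_s: 11.25
eef_pos: [0.5402, 0.2261, 0.0789]
eef_rot: [-0.677, 0.69, 0.163, 0.199]
wrist_force: [-1.0, -1.1, -0.0]
opening: 0.698
[0.5402 0.2261 0.0789] [ 0.29  0.19  2.05 -0.41  0.44  0.67] 11.25
goal [0.543008 0.229208 0.069928]
shift cm [-0.22  0.9   0.33] rotvec [ 0.005  0.001 -0.005]
```

```bash
python3 -m jog '[[[-0.22,0.4,0.33],[0.005,0.001,-0.005],6],[[0,0.4,0],[0,0,0],6],[[0,0,0],[0,0,0],6]]'; python3 lid.py .008
```

```text
time_s: 11.5
eef_pos: [0.5433, 0.2289, 0.0716]
eef_rot: [-0.678, 0.688, 0.165, 0.201]
wrist_force: [-0.6, -0.3, -0.1]
opening: 0.701
[0.5433 0.2289 0.0716] [ 0.29  0.22  2.05 -0.43  0.41  0.69] 11.5
goal [0.543008 0.229208 0.069928]
shift cm [-0.11  0.13  0.03] rotvec [ 0.    -0.001  0.001]
```

```bash
python3 -m jog '[[[-0.1,0,0],[0,0,0],4],[[0,0,0],[0,0,0],3],[[0,0,0],[0,0,0],2.4],[[0,0,0],[0,0,0],1.6],[[0,0,0],[0,0,0],1],[[0,0,0],[0,0,0],1],[[0,0,0],[0,0,0],1],[[0,0,0],[0,0,0],1],[[0,0,0],[0,0,0],1]]'; python3 lid.py .008
```

```text
time_s: 12.25
eef_pos: [0.5416, 0.2293, 0.0718]
eef_rot: [-0.678, 0.688, 0.166, 0.201]
wrist_force: [-0.6, -0.0, -0.3]
opening: 0.195
[0.5416 0.2293 0.0718] [ 0.29  0.21  2.05 -0.43  0.42  0.7 ] 12.25
goal [0.543008 0.229208 0.069928]
shift cm [ 0.03  0.24 -0.  ] rotvec [-0.    -0.     0.001]
```

```bash
python3 -m jog '[[[0,-0.5,0],[0,0,0],1],[[0,-1,0],[0,0,0],1],[[0,-1.5,0],[0,0,0],1],[[0,-2,0],[0,0,0],1],[[0,-2,0],[0,0,0],1],[[0,-2,0],[0,0,0],1],[[0,-2,0],[0,0,0],1],[[0,-1,0],[0,0,0],1],[[0,0,0],[0,0,0],1]]'; python3 lid.py .11; python3 goal.py .4878 -.2044 .25
```

```text
time_s: 13.0
eef_pos: [0.4735, 0.231, 0.1764]
eef_rot: [-0.678, 0.69, 0.161, 0.196]
wrist_force: [0.8, 0.9, -3.2]
opening: 0.199
[0.4735 0.231  0.1764] [ 0.35 -0.11  2.12 -0.31  0.68  0.59] 13.0
goal [0.49211 0.23186 0.15826]
shift cm [0.73 2.49 0.19] rotvec [ 0.003  0.001 -0.012]
[0.4735 0.231  0.1764] [ 0.34682    -0.11471994  2.12010209 -0.31022384  0.68432224  0.5941458 ] 13.0
shift cm [  6.74  -4.47 -43.43] rotvec [ 0.078 -0.282  0.507]
```

The lid came off and is held. Level it and turn it to the box's yaw.

```bash
python3 -m jog '[[[0,-0.7,0],[0.01,-0.035,0.065],1],[[0,-0.7,0],[0.012,-0.044,0.08],1],[[0,-0.7,0],[0.012,-0.044,0.08],1],[[0,-0.7,0],[0.012,-0.044,0.08],1],[[0,-0.7,0],[0.012,-0.044,0.08],1],[[0,-0.7,0],[0.012,-0.044,0.08],1],[[0,0,0],[0.008,-0.027,0.042],1],[[0,0,0],[0,0,0],1]]'; python3 goal.py .4878 -.2044 .25
```

```text
time_s: 13.67
eef_pos: [0.4545, 0.2309, 0.2118]
eef_rot: [0.703, -0.699, -0.079, 0.102]
wrist_force: [-0.6, -1.0, -3.7]
opening: 0.198
[0.4545 0.2309 0.2118] [ 0.23127349  0.07454639  1.76678761  0.00894457  1.33238955 -0.02754125] 13.6667
shift cm [ -7.95  -3.98 -42.91] rotvec [-0.009  0.019 -0.032]
```

```bash
python3 -m jog '[[[-0.3,0,-1.5],[-0.009,0.019,-0.032],1],[[-0.65,0,-2.5],[0,0,0],1],[[-0.65,0,-3.5],[0,0,0],1],[[-0.65,0,-3.8],[0,0,0],1],[[-0.65,0,-3.8],[0,0,0],1],[[-0.65,0,-3.8],[0,0,0],1],[[-0.65,0,-3.8],[0,0,0],1],[[-0.65,0,-3.8],[0,0,0],1],[[-0.65,0,-3.8],[0,0,0],1],[[-0.65,0,-3.5],[0,0,0],1],[[-0.65,0,-2.5],[0,0,0],1],[[-0.3,0,-1.5],[0,0,0],1]]'; python3 goal.py .4878 -.2044 .2
```

```text
time_s: 14.67
eef_pos: [0.4682, -0.1655, 0.2]
eef_rot: [-0.7, 0.704, 0.085, -0.081]
wrist_force: [0.5, 0.4, -3.0]
opening: 0.2
[ 0.4682 -0.1655  0.2   ] [-5.78206685e-01  2.99647646e-02  1.83820105e+00 -1.71951514e-03
  1.26551998e+00 -8.12285374e-01] 14.6667
shift cm [ 1.    0.03 -4.24] rotvec [ 0.007 -0.003  0.004]
```

```bash
python3 -m jog '[[[0.5,0,-1.8],[0.007,-0.003,0.004],1],[[0.5,0,-1.7],[0,0,0],1],[[0,0,-0.7],[0,0,0],1],[[0,0,0],[0,0,0],1],[[0,0,0],[0,0,0],1]]'; python3 goal.py .4878 -.2044 .2
cat > meas.py <<'E'
from h import *
import sys
o,p,R=st();ex=R[:,0];ez=R[:,2]; 
c=np.array([.4878,-.2044]);th=np.deg2rad(13.6);E2=np.array([[np.cos(th),-np.sin(th)],[np.sin(th),np.cos(th)]])
for n in('scene','side','wrist'):
    cc=shot(n,n+sys.argv[1]);X=cloud(cc)[cc['depth']>0]
    zt=p[2]-float(sys.argv[2])   # expected plate-top height
    L=np.c_[(X[:,:2]-c)@E2*1000,(X[:,2]-zt)*1000]
    m=(abs(L[:,2])<6)&(abs(L[:,0])<85)&(abs(L[:,1])<130);t=L[m]
    if len(t)<200:print(n,len(t));continue
    A=np.c_[t[:,:2],np.ones(len(t))];co=np.linalg.lstsq(A,t[:,2],rcond=None)[0]
    t=t[abs(t[:,2]-A@co)<2]
    print(n,len(t),'plane',co.round(4),'z',zt+co[2]/1000,'rect',cv2.minAreaRect(t[:,:2].astype(np.float32)))
    print('   pct',np.percentile(t[:,:2],[.5,99.5],axis=0).round(1).tolist())
E
python3 meas.py 6 .010
```

```text
time_s: 15.08
eef_pos: [0.4846, -0.2088, 0.1952]
eef_rot: [-0.702, 0.703, 0.079, -0.081]
wrist_force: [-0.7, 0.6, -2.5]
opening: 0.196
[ 0.4846 -0.2088  0.1952] [-0.63046846  0.11209521  1.76089168 -0.00258526  1.26929629 -0.85700169] 15.0833
shift cm [ 0.41 -0.48  0.36] rotvec [ 0.001 -0.01  -0.002]
scene 2006 plane [-0.0009 -0.0037  0.1187] z 0.18532234047175297 rect ((-2.9489822387695312, -0.5677566528320312), (225.82012939453125, 137.9110107421875), 89.47039031982422)
   pct [[-71.3, -108.3], [65.3, 110.3]]
side 2268 plane [0.0012 0.0037 0.2839] z 0.1854875173815337 rect ((-4.8098297119140625, -4.657447814941406), (225.9467315673828, 140.145263671875), 89.57022094726562)
   pct [[-74.0, -116.0], [62.6, 106.0]]
wrist 50244 plane [-0.0029 -0.0015 -0.3118] z 0.18489183319792 rect ((-3.6668930053710938, -1.0839996337890625), (216.89517211914062, 137.7864990234375), 89.40643310546875)
   pct [[-70.9, -92.4], [64.4, 106.8]]
```

The lid is level (<0.3°) in hand and its centre is within 1 mm of the TCP. Descend to just over the rim with corrections.

```bash
python3 -m jog '[[[0.33,0,0.36],[0.001,-0.01,-0.002],1],[[0,1,0],[0,0,0],1],[[0,1.7,0],[0,0,0],1],[[0,2,0],[0,0,0],1],[[0,1.5,0],[0,0,0],1],[[0,0.8,0],[0,0,0],1],[[0,0,0],[0,0,0],1]]'; python3 goal.py .487 -.2046 .112
```

```text
time_s: 15.82
eef_pos: [0.4884, -0.1988, 0.1226]
eef_rot: [-0.701, 0.703, 0.088, -0.086]
wrist_force: [-0.9, 0.9, -2.4]
opening: 0.198
[ 0.4884 -0.1988  0.1226] [-6.12294123e-01  1.99365965e-01  1.82299460e+00  8.33583817e-04
  1.11458537e+00 -8.59106813e-01] 15.8167
shift cm [-0.28  1.06 -0.53] rotvec [0.003 0.009 0.004]
```

```bash
python3 -m jog '[[[-0.28,0.6,-0.53],[0.003,0.009,0.004],1],[[0,0,0],[0,0,0],1],[[0,0,0],[0,0,0],1]]'; python3 goal.py .487 -.2046 .112;  python3 meas.py 7 .010
```

```text
time_s: 16.07
eef_pos: [0.4872, -0.2045, 0.1164]
eef_rot: [0.702, -0.702, -0.084, 0.084]
wrist_force: [0.6, -1.1, -2.9]
opening: 0.2
[ 0.4872 -0.2045  0.1164] [-6.22072803e-01  2.14132613e-01  1.81961842e+00 -4.16542411e-04
  1.10840350e+00 -8.59742319e-01] 16.0667
shift cm [-0.02  0.44 -0.  ] rotvec [-0.     0.    -0.001]
scene 1761 plane [ 0.0005 -0.0031  0.1297] z 0.10654930269688558 rect ((0.73651123046875, 3.4983291625976562), (137.90817260742188, 225.00344848632812), 0.021061941981315613)
   pct [[-67.5, -106.3], [68.6, 114.0]]
side 2331 plane [0.0022 0.0038 0.4031] z 0.10682272650236056 rect ((-1.3438796997070312, -0.9426651000976562), (225.01231384277344, 140.00933837890625), 89.77569580078125)
   pct [[-70.0, -112.3], [66.8, 107.8]]
wrist 50262 plane [-0.0009 -0.001  -0.2788] z 0.1061407985195289 rect ((-0.04742431640625, 1.9103546142578125), (137.6714630126953, 216.63185119628906), 0.1921539455652237)
   pct [[-67.9, -89.4], [67.4, 109.6]]
```

Aligned within ~1 mm by all cameras. Lower gently.

```bash
python3 -m jog '[[[0,0.4,0],[0,0,0],1],[[0,0.5,0],[0,0,0],1],[[0,0.3,0],[0,0,0],1],[[0,0,0],[0,0,0],1],[[0,0,0],[0,0,0],1]]'; python3 goal.py .487 -.2046 .0955
```

```text
time_s: 16.63
eef_pos: [0.4882, -0.2053, 0.1051]
eef_rot: [-0.701, 0.703, 0.085, -0.083]
wrist_force: [0.5, 0.5, -2.2]
opening: 0.202
[ 0.4882 -0.2053  0.1051] [-6.22071046e-01  2.31129673e-01  1.82584578e+00 -4.09712512e-04
  1.08132077e+00 -8.59693608e-01] 16.6333
shift cm [-0.1   0.96  0.1 ] rotvec [0.003 0.    0.002]
```

```bash
python3 -m jog '[[[-0.1,0.1,0.1],[0.003,0,0.002],1],[[0,0.2,0],[0,0,0],1],[[0,0.2,0],[0,0,0],1],[[0,0,0],[0,0,0],1]]'; python3 goal.py .487 -.2046 .0955
```

```text
time_s: 16.97
eef_pos: [0.4869, -0.2044, 0.0996]
eef_rot: [0.702, -0.702, -0.084, 0.084]
wrist_force: [0.1, 0.2, -3.2]
opening: 0.199
[ 0.4869 -0.2044  0.0996] [-6.22458018e-01  2.38777698e-01  1.82955799e+00  1.71202011e-04
  1.07400391e+00 -8.60486490e-01] 16.9667
shift cm [ 0.    0.41 -0.03] rotvec [-0.001  0.001 -0.   ]
```

The plug has entered without contact force. Continue.

```bash
python3 -m jog '[[[0,0.15,0],[0,0,0],1],[[0,0.15,0],[0,0,0],1],[[0,0,0],[0,0,0],1]]'; python3 -m jog '[[[0,0.1,0],[0,0,0],1],[[0,0.0,0],[0,0,0],1]]'; python3 goal.py .487 -.2046 .0955
```

```text
time_s: 17.22
eef_pos: [0.4869, -0.2044, 0.0962]
eef_rot: [0.702, -0.702, -0.084, 0.084]
wrist_force: [-0.1, 0.5, -3.1]
opening: 0.199
time_s: 17.38
eef_pos: [0.4872, -0.2046, 0.0964]
eef_rot: [0.702, -0.702, -0.084, 0.084]
wrist_force: [1.1, -0.3, -2.6]
opening: 0.197
[ 0.4872 -0.2046  0.0964] [-6.22337120e-01  2.44194671e-01  1.83048059e+00  5.77522466e-05
  1.06725054e+00 -8.60520141e-01] 17.3833
shift cm [-0.02  0.09  0.  ] rotvec [-0.     0.001 -0.   ]
```

```bash
python3 -m jog '[[[0,0.15,0],[0,0,0],1],[[0,0.1,0],[0,0,0],1]]'; python3 meas.py 8 .010
```

```text
time_s: 17.55
eef_pos: [0.4876, -0.2048, 0.0961]
eef_rot: [-0.702, 0.702, 0.084, -0.084]
wrist_force: [-5.8, 2.2, 7.0]
opening: 0.202
scene 1738 plane [ 0.0011 -0.003   0.186 ] z 0.08624985642740782 rect ((1.0134811401367188, 2.0759124755859375), (137.6017608642578, 225.03794860839844), 0.1541694849729538)
   pct [[-67.4, -104.5], [69.1, 113.1]]
side 2340 plane [0.0037 0.0046 0.4301] z 0.08649396284180312 rect ((-1.6729354858398438, -1.7119979858398438), (224.27999877929688, 138.80152893066406), 89.94878387451172)
   pct [[-69.7, -112.7], [66.9, 107.6]]
wrist 50272 plane [ 1.000e-04 -1.000e-04 -4.837e-01] z 0.08558012121595825 rect ((0.2491302490234375, 1.4110183715820312), (137.8768310546875, 216.73178100585938), 0.12341558188199997)
   pct [[-67.5, -90.0], [67.8, 109.2]]
```

Seated: plate top at 0.086 (expected 0.086), contact felt, level. Release and retreat.

```bash
python3 -m jog '[[[0,0,0],[0,0,0],2.4],[[0,0,0],[0,0,0],3.2],[[0,0,0],[0,0,0],4],[[0,0,0],[0,0,0],4],[[0,-1,0],[0,0,0],4],[[0,-2,0],[0,0,0],4],[[0,-3,0],[0,0,0],4],[[0,-3.5,0],[0,0,0],4],[[0,-3.5,0],[0,0,0],4],[[0,-2,0],[0,0,0],4],[[0,0,0],[0,0,0],4],[[0,0,0],[0,0,0],4]]'; python3 - <<'E'
from h import *
c0=np.array([.4878,-.2044]);th=np.deg2rad(13.6);E2=np.array([[np.cos(th),-np.sin(th)],[np.sin(th),np.cos(th)]])
for n in('scene','side','wrist'):
    c=shot(n,n+'9');X=cloud(c)[c['depth']>0];L=np.c_[(X[:,:2]-c0)@E2*1000,X[:,2]*1000]
    t=L[(abs(L[:,2]-86)<4)&(abs(L[:,0])<80)&(abs(L[:,1])<125)];A=np.c_[t[:,:2],np.ones(len(t))]
    print(n,np.linalg.lstsq(A,t[:,2],rcond=None)[0].round(4),cv2.minAreaRect(t[:,:2].astype(np.float32)))
    if n=='scene':
        for nm,uv in(('stampw',(213,206)),('stampr',(240,221)),('tile',(279,232))):print(nm,pw(c,*uv).round(3))
    if n!='wrist':cv2.imwrite(f'pics/f{n}.png',c['frame'][100:300,150:350,::-1])
a,b=[cv2.resize(cv2.imread(f'pics/f{n}.png'),(400,400)) for n in('scene','side')];cv2.imwrite('pics/f.png',np.hstack([a,b]))
E
```

```text
time_s: 18.7
eef_pos: [0.4875, -0.2048, 0.2569]
eef_rot: [-0.701, 0.703, 0.085, -0.083]
wrist_force: [-0.3, -0.3, -0.6]
opening: 0.474
scene [ 2.1000e-03 -1.1000e-03  8.6188e+01] ((1.4350128173828125, 1.6977462768554688), (138.3824005126953, 227.03257751464844), 0.10169253498315811)
stampw [0.572 0.003 0.051]
stampr [0.482 0.014 0.053]
tile [ 0.378 -0.003  0.049]
side [2.10000e-03 2.20000e-03 8.65038e+01] ((-0.5235977172851562, -1.0281295776367188), (225.82095336914062, 140.14132690429688), 89.93518829345703)
wrist [ 0.0000e+00 -1.0000e-04  8.5622e+01] ((0.26300811767578125, -1.481292724609375), (138.31417846679688, 220.7836151123047), 0.0666380226612091)
```

View pics/f.png

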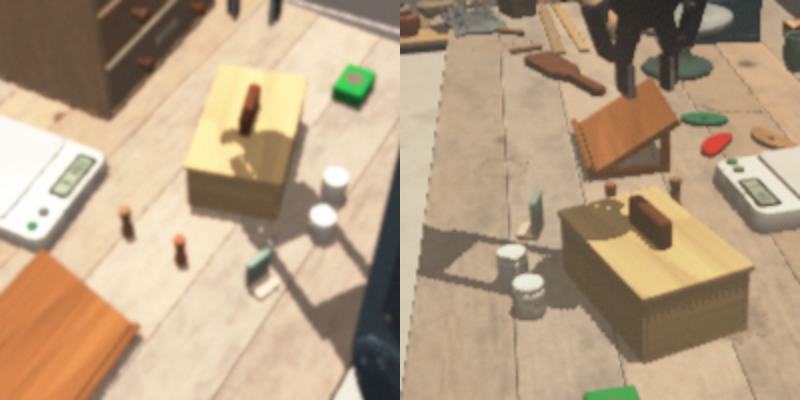

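The lid sits level and flush on the box, the stand is empty, and both stamps and the tile stand where they were. Handing in.

```bash
python3 -c "
from bench import ctrl;print(ctrl.hand_in())"
```

```text
the job is handed in; nothing more can be done
None
```

The jar is upright in the deep bay, the lid is seated level on the box, and I've handed the job in. It used about 19 s of the 61 s. No verdict was reported.

- **Jar:** I lifted it over the mould and lowered it until it touched the floor. After release the camera put it within about 1.5 mm of the bay's centre, with its top at 67 mm (68 expected).
- **Lid:** I lifted it square off the stand, levelled it, lowered it into the box mouth and let go. All three cameras then put the plate top at 85.6 to 86.5 mm (86 expected). Tilt was at most 0.2° and the lid lined up with the box to about 0.1°.
- **Bystanders:** the stamps and tile read where they did at the start, to 1–4 mm. The 4 mm is the wooden stamp's top height, read from a single pixel, and it still stands upright in the last picture.
- **Mould:** it lay in place in the last view before the lid went on, and nothing touched it.
- **Disagreement:** the scene and side cameras differ by 2–3 mm sideways, within about 2 mm of calibration error each. I allowed for it using the wrist camera.

No other check failed.

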